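Turn the cooling plate over on the turning stand

TASK

The aluminium cooling plate lies wells-down on the low deck of the turning stand, sticking out over its open end. Lever it up by that overhanging edge until it stands against the orange leaf, then tip plate and leaf over together so that the plate lies flat, wells up, on the landing deck, and finally push it along the deck until it sits squarely flush against the blue end stop. Do not let the plate drop, and leave the tip box, pipette, bottle and timer where they are.

Things in the scene. Friction and masses are not known exactly. Their poses are not given: they have to be found in the camera images.
- plate: Cooling plate: flat aluminium slab 130 (x) x 110 (y) x 12 mm (z), 0.3 kg, too wide to grasp. Origin: centre of the face underneath at the start, which is blue with 24 black wells; the other is plain silver. z points up at the start (wells down), down once turned. At first its +y edge is 1 to 11 mm short of the leaf's foot and its -y edge overhangs the loading deck by 26 to 38 mm.
- stand: Fixed turning stand. Origin on the table under the leaf's hinge line; x along that line, +y towards the end stop. Grey decks 10 mm thick, 124 mm wide in x, top at z = 55 mm: loading deck y = -85 to -6 mm; landing deck y = -6 to 168 mm (two rails joined at the far end). Aluminium base 150 mm wide, 8 mm thick, y = -91 to 171 mm. The plate turns over from -y to +y.
- deck_edge (a point): Middle of the top edge of the loading deck's open end (stand y = -85, z = 55 mm). Beyond it, towards -y, fingers can get under the overhanging plate: two cheeks stand below the deck at x = 45 to 55 mm either side, ending 4 mm behind this edge; the low base ends 6 mm beyond it.
- end_stop (a point): Middle of the foot of the blue end stop's face (stand y = 159.5, z = 55 mm). The stop is a bar 12 mm high above the deck, 124 mm wide and 9 mm thick; its face looks to the stand's -y.
- leaf (a joint): Orange backrest leaf, 60 mm wide, 87 mm long, 6 mm thick, hinged along the stand's x at y = 0, z = 50 mm. 0 = standing, leaning 8 degrees towards +y; 1.43 rad = flat towards +y, upper face 2 mm below the deck, so the plate then lies on the deck. A friction brake of about 0.5 N m holds it and the plate anywhere; 4 to 8 N near the plate's free edge pushes it over.
- tip_box_1: Bystander: blue box of pipette tips, 72 x 118 x 69 mm, origin at the centre of its underside.
- pipette_1: Bystander: white micropipette with a blue knob, 50 x 256 x 29 mm, lying down.
- bottle: Bystander: white bottle with a blue cap, 62 mm across, 125 mm high, origin at the centre of its underside.
- timer: Bystander: white bench timer with three coloured keys, 62 x 66 x 19 mm, origin at the centre of its underside.
Mind the look-alikes: they are no part of the job. There is more than one size of the plate; the job needs the middle-sized.

How it is judged:
By the outcome, as a careful person would: the job done as asked, in the order asked, and still so for the second after the job is handed in, with the robot touching nothing.
It also fails if it takes over 48 s, if anything falls off the work surface, if the arm or the gripper's body presses on something with over 40 N, if the wrist force passes 120 N, or if a joint passes its speed limit or range.

ROBOT

A 6-joint arm with a two-finger parallel gripper is mounted at the origin on a cart in front of the work surface, level with it; the furniture and walls round the work are solid. World frame = base frame: x ahead of the robot, y to its left, z up, the work surface at z = 0. Lengths are in m, angles in rad, forces in N, time in s.
With the tool pointing down it reaches from about 0.375 to 0.75 m from the base axis. Payload 9 kg.
Tool frame: the origin (TCP) lies at the very end of the fingers, on their centre line; the grasp point (between the pads) lies 19 mm behind it; z points along the fingers, y is the line along which they close (so a half turn about z gives the same grasp; the last joint's range is limited). The gripper opens to 85 mm and grips with 20 to 120 N. Pads are 22 mm wide; open, the fingers measure 114 mm over their backs; the gripper's body (76 mm by 85 mm) begins 54 mm behind the grasp point. The pads swing forward as they close: fully open they stand 13 mm farther back than shut.
Start: joints at [1.114, 0.104, 0.097, 1.564, 0, 1.353], TCP at [0.142, 0.583, 0.231] pointing down, gripper open.
Joint ranges: [-2.99, 2.99], [-0.84, 1.86], [-1.1, 1.16], [-1.84, 2.11], [-1.51, 1.56], [-3.14, 3.14]. Speed limits (rad/s): [2.22, 2.22, 2.57, 3.14, 3.14, 3.14].

INTERFACE

Orientations are given as a rotation vector (axis times angle).
In Python, from plant import bot gives the robot as it stands.
- The arm moves only by the tool play_rows, never from a script. Its argument "targets" is a list that holds one entry, the list of rows, each a list of 7 numbers: the turn, a rotation vector about the tool's x, y, z in rad, then the shift along the tool's x, y, z in mm, then the opening, from 0 (shut) to 1 (fully open). A call has 1 to 10 rows; each row shifts and turns the commanded pose from where the row before left it, along the tool's axes as they then stand; what a row does not reach is not made up. A row lasts 1/12 s, in which the tool goes at most 41.7 mm and 7.16 degrees, less where a joint would pass 70% of its speed; a pose out of reach is approached as far as the arm can. A call is refused whole if a number of a shift passes 41.7 or a number of a turn 0.125, either way. A call with a gripper value outside its range is refused whole. The fingers move at their own pace and stop on an object; the grip force is fixed at half the most. Time passes only in rows, so rows that do not move let the fingers close. It gives the time, the measured TCP pose, the force, the opening and the grip force at its end, in the units of the state.
- bot.sense(): the state, without advancing time (a new reading comes with each control period).
- bot.grab_frame(name): name is "scene" or "top"; returns a dict with "pixels" (384x512x3 uint8, red, green, blue), "fovy" (degrees; the focal length in pixels is half the picture's height over the tangent of half this angle, whatever the lens; pixels are square), "cx", "cy" (the principal point, pixels), "R" (3x3) and "t" (3): a world point X has camera coordinates R X + t. Camera axes: x right, y down, z forward; pixel columns grow to the right and rows downward; lengths in m; the calibration is good to about 2 mm. A picture is of the moment at which its call begins. There is no depth.
- bot.hand_in(): hands the job in; it is judged then, once.
The state is a dict: "clock": time; "qpos": joint angles; "qd": joint speeds; "tau": joint torques, N m; "ee_pos": TCP position; "ee_rot": TCP orientation; "contact_force": force on the tool from outside, world axes, zero at the start; "moment": the same for the moment, N m; "opening": finger opening in m; "grasp_force": force on a finger pad.
Only numpy, scipy, OpenCV 4.12 (cv2) and the standard library are available. Lean on these libraries where they do the work, as an engineer would, in place of code of your own. Each camera call takes 0.05 s, during which the arm holds its last target. There are 200 camera calls.

## Working session

There is one attempt and no reset: what is moved stays moved. The work goes in short steps, Python scripts to look and compute and a tool call to move; the robot and the scene stay as the last step left them, time stands still between calls to the robot, and variables do not carry over. Pictures are saved under pics/ and viewed, at most 10 in all, crops included, and the job is handed in when it is done.

Besides the shell and the picture viewer there is one more tool, called after "Request:" by a JSON object that holds its "op" and its "data", one argument or row to a line. play_rows: Moves the arm, as the interface text tells. Its arguments: {"type":"object","properties":{"targets":{"type":"array","items":{"type":"array","items":{"type":"array","items":{"type":"number"}}}}},"required":["targets"]}

```bash
mkdir -p pics; ls; python3 - <<'E'
from plant import bot
import cv2
for n in("scene","top"):
    f=bot.grab_frame(n); cv2.imwrite(f"pics/{n}0.png",cv2.cvtColor(f["pixels"],cv2.COLOR_RGB2BGR))
    print(n,f["fovy"],f["cx"],f["cy"],f["R"],f["t"])
print(bot.sense())
E
```

```text
pics
scene 47.80240180450195 253.5376551037016 196.53726519038682 [[ 0.90639609 -0.42236319  0.00744744]
 [-0.17080369 -0.38255731 -0.90800661]
 [ 0.38635764  0.82174159 -0.41888964]] [-0.54916737  0.14597648  1.27570082]
top 43.02312939937894 254.03148995647535 192.24361949583536 [[-0.01224074 -0.99982373  0.01423636]
 [-0.99685157  0.01108644 -0.07851136]
 [ 0.07833969 -0.01515258 -0.99681156]] [-0.04670501  0.57882819  1.57532788]
{'clock': 0.1, 'qpos': array([1.11426941e+00, 1.04634693e-01, 9.65360763e-02, 1.56389651e+00,
       4.72137102e-06, 1.35307420e+00]), 'qd': array([ 0.0008814 , -0.00346583,  0.00139545, -0.0003511 , -0.00052365,
       -0.00083955]), 'tau': array([ 7.92503793e-03, -5.58208036e+01,  5.04720032e+01,  1.30827582e-02,
       -1.84544951e-04, -2.86504883e-05]), 'ee_pos': array([0.14179142, 0.58269601, 0.23059692]), 'ee_rot': array([-3.74175172e-01, -3.11882588e+00,  1.77439420e-03]), 'contact_force': array([0.06694501, 0.34811362, 0.7493424 ]), 'moment': array([ 0.01721363, -0.02272104, -0.00095203]), 'grasp_force': 0.0, 'opening': 0.08497543413854854}
```

View pics/scene0.png

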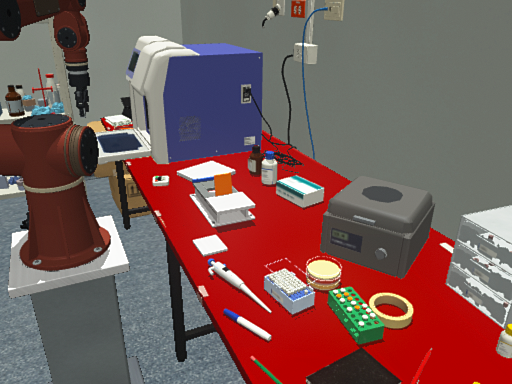

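View pics/top0.png

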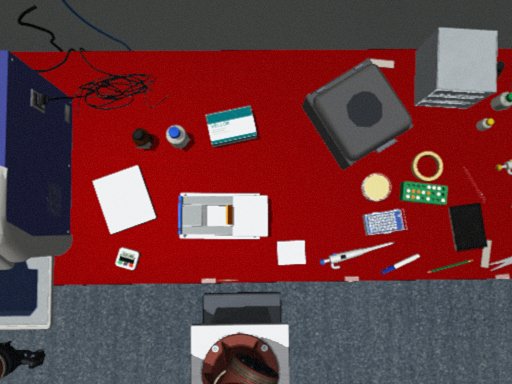

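The scene view shows the stand near (222,200) with the upright orange leaf. The top view shows the end stop at col ~181, the leaf at col ~231 and the plate at cols ~232–268, rows 194–238. Stand +y is therefore about world +y. Next I'll enlarge the stand and measure it.

```bash
cat > h.py <<'E'
import numpy as np, cv2
from plant import bot
def grab(n): return bot.grab_frame(n)
def ray(f,u,v):
    h=f["pixels"].shape[0]; k=h/2/np.tan(np.radians(f["fovy"]/2))
    R=np.array(f["R"]);t=np.array(f["t"])
    d=R.T@np.array([(u-f["cx"])/k,(v-f["cy"])/k,1]); return -R.T@t,d
def onz(f,u,v,z):
    c,d=ray(f,u,v); return c+d*(z-c[2])/d[2]
def proj(f,X):
    k=f["pixels"].shape[0]/2/np.tan(np.radians(f["fovy"]/2)); p=np.array(f["R"])@X+f["t"]
    return k*p[0]/p[2]+f["cx"],k*p[1]/p[2]+f["cy"]
def crop(f,u0,v0,u1,v1,s,name):
    im=cv2.cvtColor(f["pixels"],cv2.COLOR_RGB2BGR)[v0:v1,u0:u1]
    im=cv2.resize(im,None,fx=s,fy=s,interpolation=cv2.INTER_NEAREST); return im
E
python3 - <<'E'
from h import *
f=grab("top"); g=grab("scene")
a=crop(f,170,180,280,250,7,0); b=crop(g,170,150,260,235,3,0)
cv2.imwrite("pics/c1.png",a)
# plate & blue stop
p=f["pixels"].astype(int)
blue=((p[...,2]>p[...,0]+50)&(p[...,2]>90)).astype(np.uint8); blue[:, :172]=0; blue[:,200:]=0; blue[:185]=0; blue[250:]=0
r=cv2.minAreaRect(cv2.findNonZero(blue)); print("blue",r,blue.sum())
orange=((p[...,0]>150)&(p[...,1]>60)&(p[...,1]<170)&(p[...,2]<90)).astype(np.uint8); orange[:185]=0; orange[250:]=0;orange[:,:200]=0;orange[:,260:]=0
print("or",cv2.minAreaRect(cv2.findNonZero(orange)),orange.sum())
red=((p[...,0]>120)&(p[...,1]<60)).astype(np.uint8)
for v in range(190,242,3):
    row=np.where(red[v,172:290]==0)[0]+172; print(v,row.min() if len(row) else 0,row[row<275].max() if (row<275).any() else 0)
for u in range(178,272,6):
    c=np.where(red[185:250,u]==0)[0]+185; print(u,c.min() if len(c) else 0,c.max() if len(c) else 0)
E
```

```text
blue ((179.5, 215.0), (38.0, 3.0), 90.0) 124
or ((217.78900146484375, 215.29856872558594), (53.950164794921875, 22.944795608520508), 75.67728424072266) 36
190 0 0
193 180 259
196 179 267
199 179 270
202 179 271
205 178 270
208 178 270
211 178 272
214 178 272
217 178 272
220 178 271
223 178 271
226 178 271
229 178 271
232 178 271
235 179 270
238 179 259
241 277 0
178 203 234
184 192 238
190 192 238
196 192 238
202 193 238
208 193 238
214 193 239
220 193 239
226 193 239
232 193 239
238 193 239
244 193 239
250 193 239
256 193 239
262 195 236
268 199 236
```

View pics/c1.png

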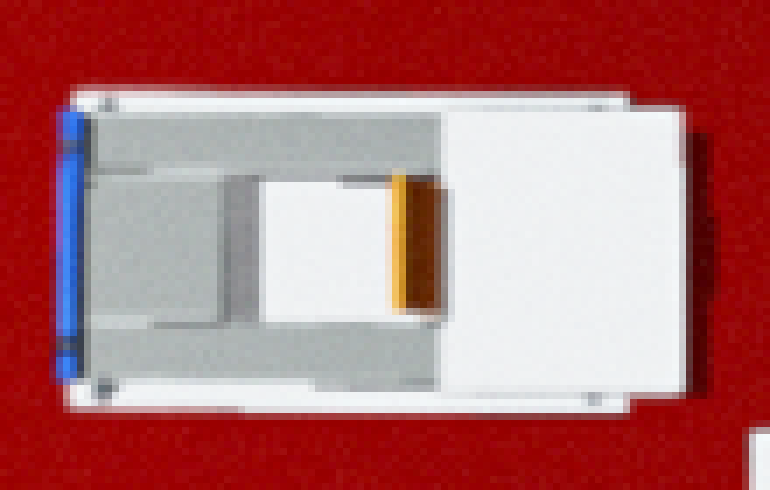

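The crop shows the plate at cols 232.9–268 and rows 195.3–236.1, the stop face at col ~182.4, and the base at cols 179.6–259.9 and rows 193–238.7. I'll convert these to world points.

```bash
cat pics/../h.py >/dev/null; python3 - <<'E'
from h import *
f=grab("top")
P=lambda u,v:(170+u/7-.5,180+v/7-.5)
for n,u,v,z in [("base-",71,91,.008),("base",629,93,.008),("base",629,411,.008),("base-",65,411,.008),
 ("plateTL",440,107,.067),("TR",685,107,.067),("BR",687,394,.067),("BL",440,392,.067),
 ("stop top",84,108,.067),("stop bot",78,383,.067),("deck left stopfoot T",90,115,.055),("B",84,378,.055)]:
    print(n,onz(f,*P(u,v),z).round(4))
E
```

```text
base- [0.5813 0.1922 0.008 ]
base [ 0.5774 -0.0713  0.008 ]
base [ 0.4276 -0.0694  0.008 ]
base- [0.4309 0.195  0.008 ]
plateTL [0.5674 0.0164 0.067 ]
TR [ 0.5662 -0.0952  0.067 ]
BR [ 0.4359 -0.0942  0.067 ]
BL [0.4382 0.0175 0.067 ]
stop top [0.5688 0.1782 0.067 ]
stop bot [0.4442 0.1809 0.067 ]
deck left stopfoot T [0.5664 0.177  0.055 ]
B [0.4464 0.1798 0.055 ]
```

```bash
cat >> h.py <<'E'
import json
from scipy.spatial.transform import Rotation as Ro, Slerp
psi=-.017; O=np.array([.5035,.0215,0]); XS=np.array([np.cos(psi),np.sin(psi),0]); YS=np.array([-np.sin(psi),np.cos(psi),0]); Z=np.array([0,0,1.])
def S(y,z,x=0): return O+np.array(XS)*x/1e3+YS*y/1e3+Z*z/1e3     # stand mm -> world
def T(th):
    th=np.radians(th); zt=np.cos(th)*YS-np.sin(th)*Z; return Ro.from_matrix(np.c_[np.cross(XS,zt),XS,zt])
def load(meas=False):
    if meas:
        s=bot.sense(); return np.array(s["ee_pos"]),Ro.from_rotvec(s["ee_rot"])
    d=json.load(open("cmd.json")); return np.array(d["p"]),Ro.from_rotvec(d["r"])
def plan(wps,grip,meas=False):
    """wps: [(pos,Rot,n)], prints rows, stores end command"""
    p,r=load(meas); out=[]
    for P,R,n in wps:
        p0=p.copy(); sl=Slerp([0,1],Ro.concatenate([r,R]))
        for i in range(1,n+1):
            tp=p0+(P-p0)*i/n; tr=sl(i/n)
            w=(r.inv()*tr).as_rotvec().round(3); s=(r.inv().apply(tp-p)*1e3).round(1)
            p=p+r.apply(s/1e3); r=r*Ro.from_rotvec(w); out.append([*w,*s,grip])
            assert np.linalg.norm(s)<41.6 and np.linalg.norm(w)<.1245,(s,w)
    for i,o in enumerate(out):
        if i%10==0: print()
        print("["+",".join(f"{v+0:g}" for v in o)+"],",end="")
    print(); json.dump(dict(p=p.tolist(),r=r.as_rotvec().tolist()),open("cmd.json","w"))
def stand(X): d=np.array(X)-O; return (d@XS*1e3).round(1),(d@YS*1e3).round(1),(d[2]*1e3).round(1)
E
python3 - <<'E'
from h import *
V=T(90); p,r=load(True)
m=Slerp([0,1],Ro.concatenate([r,V]))(.5)
plan([(np.array([.42,.42,.25]),m,10),(np.array([.52,.1,.25]),V,10),(S(-190,140),T(45),10)],.6,True)
E
```

```text
[0,0,0.067,-30.9,-9.2,-1.9,0.6],[0,0,0.068,-31.4,-7.2,-1.9,0.6],[0,0,0.067,-31.9,-5,-1.9,0.6],[0,0,0.068,-32.1,-2.9,-1.9,0.6],[0,0,0.067,-32.2,-0.7,-1.9,0.6],[0,0,0.068,-32.2,1.5,-1.9,0.6],[0,0,0.067,-32,3.7,-2,0.6],[0,0,0.068,-31.7,5.8,-1.9,0.6],[0,0,0.067,-31.3,8,-1.9,0.6],[0,0,0.068,-30.6,10,-1.9,0.6],
[0,0,0.067,-31.4,-11.6,0,0.6],[0,0,0.068,-32.2,-9.5,0,0.6],[0,0,0.067,-32.7,-7.3,0,0.6],[0,0,0.068,-33.2,-5.1,0.1,0.6],[0,0,0.067,-33.4,-2.8,0,0.6],[0,0,0.067,-33.5,-0.6,0,0.6],[0,0,0.068,-33.5,1.7,0,0.6],[0,0,0.067,-33.3,3.9,0,0.6],[0,0,0.068,-33,6.2,0,0.6],[0,0.001,0.067,-32.4,8.3,0.1,0.6],
[0,0.078,0,-26.9,-1.5,11,0.6],[0,0.079,0,-27.6,-1.5,8.8,0.6],[0,0.078,0,-28.3,-1.5,6.7,0.6],[0,0.079,0,-28.7,-1.5,4.4,0.6],[0,0.078,0,-29,-1.5,2.2,0.6],[0,0.079,0,-29,-1.6,-0.2,0.6],[0,0.078,0,-29,-1.5,-2.4,0.6],[0,0.079,0,-28.6,-1.5,-4.6,0.6],[0,0.078,0,-28.2,-1.5,-6.9,0.6],[0,0.079,0,-27.6,-1.5,-9.1,0.6],
```

Request:
{"op": "play_rows", "data": {
  "targets": [
    [[0,0,0.067,-31,-9,-2,0.6],[0,0,0.068,-31,-7,-2,0.6],[0,0,0.067,-32,-5,-2,0.6],[0,0,0.068,-32,-3,-2,0.6],[0,0,0.067,-32,-1,-2,0.6],[0,0,0.068,-32,1.5,-2,0.6],[0,0,0.067,-32,4,-2,0.6],[0,0,0.068,-32,6,-2,0.6],[0,0,0.067,-31,8,-2,0.6],[0,0,0.068,-31,10,-2,0.6]]
  ]
}}

```text
clock: 1.08
ee_pos: [0.4212, 0.4196, 0.2514]
ee_rot: [-1.391, -2.817, -0.0]
contact_force: [-1.3, 0.3, -0.1]
opening: 0.051
grasp_force: 0.0
```

Request:
{"op": "play_rows", "data": {
  "targets": [
    [[0,0,0.067,-31,-12,0,0.6],[0,0,0.068,-32,-10,0,0.6],[0,0,0.067,-33,-7,0,0.6],[0,0,0.068,-33,-5,0,0.6],[0,0,0.067,-33,-3,0,0.6],[0,0,0.067,-33,-1,0,0.6],[0,0,0.068,-33,2,0,0.6],[0,0,0.067,-33,4,0,0.6],[0,0,0.068,-33,6,0,0.6],[0,0,0.067,-32,8,0,0.6]]
  ]
}}

```text
clock: 1.92
ee_pos: [0.5183, 0.1009, 0.2514]
ee_rot: [2.244, 2.199, 0.0]
contact_force: [0.2, -0.0, -0.7]
opening: 0.0515
grasp_force: 0.0
```

Request:
{"op": "play_rows", "data": {
  "targets": [
    [[0,0.078,0,-27,-1.5,11,0.6],[0,0.079,0,-28,-1.5,9,0.6],[0,0.078,0,-28,-1.5,7,0.6],[0,0.079,0,-29,-1.5,4,0.6],[0,0.078,0,-29,-1.5,2,0.6],[0,0.079,0,-29,-1.5,0,0.6],[0,0.078,0,-29,-1.5,-2,0.6],[0,0.079,0,-29,-1.5,-5,0.6],[0,0.078,0,-28,-1.5,-7,0.6],[0,0.079,0,-28,-1.5,-9,0.6]]
  ]
}}

```text
clock: 2.75
ee_pos: [0.4984, -0.1688, 0.1408]
ee_rot: [-1.776, -1.746, -0.74]
contact_force: [0.8, -0.2, 1.2]
opening: 0.0512
grasp_force: 0.0
```

```bash
python3 - <<'E'
from h import *
p,r=load(True); print(stand(p),(r.inv()*T(45)).as_rotvec())
plan([(S(-165,60),T(45),4),(S(-135,33),T(45),3),(S(-117,33),T(45),3)],.6,True)
E
```

```text
(np.float64(-1.9), np.float64(-190.4), np.float64(140.8)) [ 0.00220678 -0.00240496  0.00065311]

[0.001,-0.001,0,-9.8,0.4,18.7,0.6],[0,0,0,-9.9,0.5,18.8,0.6],[0.001,-0.001,0,-9.8,0.4,18.7,0.6],[0,0,0.001,-9.8,0.5,18.8,0.6],[0,0,0,0.7,0,13.4,0.6],[0,0,0,0.7,0,13.5,0.6],[0,0,0,0.7,0,13.4,0.6],[0,0,0,4.2,0,4.2,0.6],[0,0,0,4.3,0,4.3,0.6],[0,0,0,4.2,0,4.2,0.6],
```

Request:
{"op": "play_rows", "data": {
  "targets": [
    [[0,-0.001,0,-10,0.5,19,0.6],[0,0,0,-10,0.5,19,0.6],[0,-0.001,0,-10,0.5,19,0.6],[0,0,0,-10,0.5,18.5,0.6],[0,0,0,0.7,0,13.5,0.6],[0,0,0,0.7,0,13.5,0.6],[0,0,0,0.7,0,13.5,0.6],[0,0,0,4,0,4,0.6],[0,0,0,4,0,4,0.6],[0,0,0,4,0,4,0.6]]
  ]
}}

```text
clock: 3.58
ee_pos: [0.5019, -0.0949, 0.0324]
ee_rot: [-1.779, -1.749, -0.734]
contact_force: [-0.1, 0.4, 0.9]
opening: 0.0513
grasp_force: 0.0
```

```bash
cat >> h.py <<'E'
def look(name):
    f=grab("top"); g=grab("scene"); s=bot.sense(); print(s["clock"],stand(s["ee_pos"]),s["contact_force"].round(1))
    a=crop(f,170,180,280,250,4,0); b=crop(g,165,140,265,240,5,0)
    c=np.zeros((500,440,3),np.uint8); c[:280]=a; cv2.imwrite(f"pics/{name}.png",cv2.resize(np.hstack([c,b]),None,fx=.85,fy=.85))
E
python3 -c "
from h import *
look('l1')"
```

```text
3.6833 (np.float64(0.4), np.float64(-116.2), np.float64(32.6)) [ 0.3  0.6 -1.3]
```

View pics/l1.png

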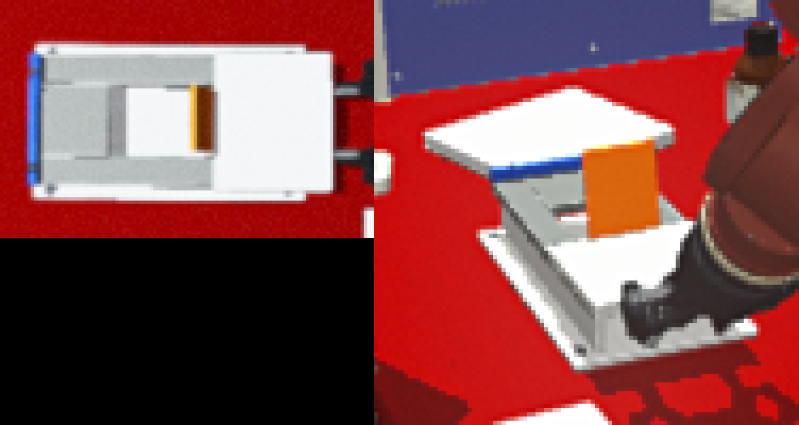

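The fingers are under the overhang, well inside the plate's width, and the force is about zero. Next I'll plan the lever arc.

```bash
cat >> h.py <<'E'
def tcp(phi,r=98.,s=12.,e=5.,g=0.):
    a=np.radians(phi); th=45. if phi<=98 else 45+(phi-98)/82*45
    t=np.radians(th); n=np.array([np.sin(t),np.cos(t)]); d=np.array([np.cos(t),-np.sin(t)])
    u=np.array([-np.cos(a),np.sin(a)]); N=np.array([np.sin(a),np.cos(a)])
    if phi<98:
        piv=np.array([min(-6,-2-12*np.sin(a)),55.])
        q=piv+110*u-11*n+(s+e)*d if phi<45 else piv+(110-s)*u-11*n+e*d
    else: q=np.array([0,50.])-15*N+(r+5)*u-11*n+e*d
    return S(*(q+g*N)),T(th)
def arc(phis,**k): plan([(*tcp(f,**k),1) for f in phis],.6)
E
python3 - <<'E'
from h import *
p,r=load(True)
json.dump(dict(p=p.tolist(),r=r.as_rotvec().tolist()),open("cmd.json","w"))
for f in (0,20,44,46,70,97,98,120,150,180): print(f,stand(tcp(f)[0]))
arc(np.r_[0,np.linspace(2,18,9),np.linspace(20.5,43,10)])
E
```

```text
0 (np.float64(0.0), np.float64(-111.8), np.float64(35.2))
20 (np.float64(0.0), np.float64(-105.2), np.float64(72.8))
44 (np.float64(-0.0), np.float64(-85.2), np.float64(111.6))
46 (np.float64(-0.0), np.float64(-83.0), np.float64(114.2))
70 (np.float64(0.0), np.float64(-51.0), np.float64(135.8))
97 (np.float64(-0.0), np.float64(-6.2), np.float64(141.0))
98 (np.float64(0.0), np.float64(-4.8), np.float64(142.8))
120 (np.float64(-0.0), np.float64(32.0), np.float64(136.5))
150 (np.float64(0.0), np.float64(72.6), np.float64(106.6))
180 (np.float64(0.0), np.float64(92.0), np.float64(60.0))

[0,0.003,0.001,5,-0.4,1.3,0.6],[0,0,0,2.7,0,-2.7,0.6],[0,0,0,2.9,0,-2.5,0.6],[0,0,0,2.9,0,-2.5,0.6],[0,0,0,3.1,0,-2.4,0.6],[0,0,0,3.1,0,-2.2,0.6],[0,0,0,3.2,0,-2.2,0.6],[0,0,0,3.2,0,-2,0.6],[0,0,0,3.3,0,-1.9,0.6],[0,0,0,3.4,0,-1.8,0.6],
[0,0,0,4.2,0,-2.3,0.6],[0,0,0,4.1,0,-2.2,0.6],[0,0,0,4.1,0,-2,0.6],[0,0,0,4.3,0,-1.9,0.6],[0,0,0,4.3,0,-1.6,0.6],[0,0,0,4.3,0,-1.4,0.6],[0,0,0,4.4,0,-1.2,0.6],[0,0,0,4.5,0,-1,0.6],[0,0,0,4.5,0,-0.8,0.6],[0,0,0,4.5,0,-0.5,0.6],
```

Request:
{"op": "play_rows", "data": {
  "targets": [
    [[0,0.003,0,5,0,1.5,0.6],[0,0,0,2.7,0,-2.7,0.6],[0,0,0,2.9,0,-2.5,0.6],[0,0,0,2.9,0,-2.5,0.6],[0,0,0,3.1,0,-2.4,0.6],[0,0,0,3.1,0,-2.2,0.6],[0,0,0,3.2,0,-2.2,0.6],[0,0,0,3.2,0,-2,0.6],[0,0,0,3.3,0,-1.9,0.6],[0,0,0,3.4,0,-1.8,0.6]]
  ]
}}

```text
clock: 4.52
ee_pos: [0.5019, -0.0852, 0.0687]
ee_rot: [-1.777, -1.747, -0.736]
contact_force: [-1.3, -3.2, -0.9]
opening: 0.0511
grasp_force: 1.6
```

```bash
python3 -c "
from h import *
look('l2')"
```

```text
4.6167 (np.float64(0.4), np.float64(-106.8), np.float64(69.0)) [-0.7 -3.1 -0.7]
```

View pics/l2.png

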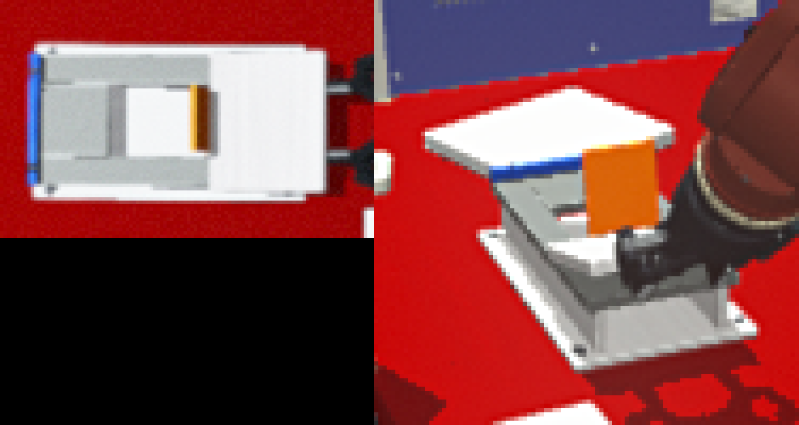

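The plate's free edge is tilting up on the fingers and its far edge is at the leaf foot. The force is about 3 N, so I'll continue.

Request:
{"op": "play_rows", "data": {
  "targets": [
    [[0,0,0,4.2,0,-2.3,0.6],[0,0,0,4.1,0,-2.2,0.6],[0,0,0,4.1,0,-2,0.6],[0,0,0,4.3,0,-1.9,0.6],[0,0,0,4.3,0,-1.6,0.6],[0,0,0,4.3,0,-1.4,0.6],[0,0,0,4.4,0,-1.2,0.6],[0,0,0,4.5,0,-1,0.6],[0,0,0,4.5,0,-0.8,0.6],[0,0,0,4.5,0,-0.5,0.6]]
  ]
}}

```text
clock: 5.45
ee_pos: [0.5022, -0.0647, 0.1099]
ee_rot: [-1.776, -1.747, -0.737]
contact_force: [0.0, -1.8, 0.3]
opening: 0.0512
grasp_force: 0.7
```

```bash
python3 - <<'E'
from h import *
look('l3')
arc(np.r_[np.linspace(45.5,68,10),np.linspace(70,96,13)])
E
```

```text
5.55 (np.float64(0.3), np.float64(-86.1), np.float64(110.0)) [-0.2 -1.1 -1.1]

[0,0,0,4.4,0,-0.3,0.6],[0,0,0,4,0,-0.2,0.6],[0,0,0,4,0,0.1,0.6],[0,0,0,4.1,0,0.3,0.6],[0,0,0,4,0,0.5,0.6],[0,0,0,3.9,0,0.6,0.6],[0,0,0,4,0,0.9,0.6],[0,0,0,3.9,0,1.1,0.6],[0,0,0,3.9,0,1.2,0.6],[0,0,0,3.8,0,1.4,0.6],
[0,0,0,3,0,1.3,0.6],[0,0,0,3.3,0,1.6,0.6],[0,0,0,3.1,0,1.6,0.6],[0,0,0,3.2,0,1.8,0.6],[0,0,0,3,0,1.9,0.6],[0,0,0,3,0,2.1,0.6],[0,0,0,2.9,0,2.2,0.6],[0,0,0,2.9,0,2.3,0.6],[0,0,0,2.7,0,2.4,0.6],[0,0,0,2.7,0,2.5,0.6],
[0,0,0,2.6,0,2.7,0.6],[0,0,0,2.5,0,2.7,0.6],[0,0,0,2.4,0,2.9,0.6],
```

View pics/l3.png

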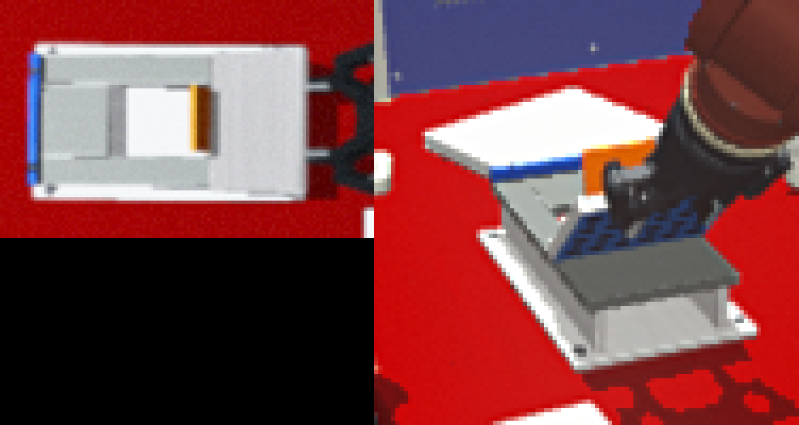

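The plate is tilted about 45°, its blue wells side is visible, the fingers are near its edge and its foot is at the leaf. I'll continue up to standing.

Request:
{"op": "play_rows", "data": {
  "targets": [
    [[0,0,0,4.4,0,-0.3,0.6],[0,0,0,4,0,-0.2,0.6],[0,0,0,4,0,0.1,0.6],[0,0,0,4.1,0,0.3,0.6],[0,0,0,4,0,0.5,0.6],[0,0,0,4,0,0.6,0.6],[0,0,0,4,0,0.9,0.6],[0,0,0,4,0,1.1,0.6],[0,0,0,4,0,1.2,0.6],[0,0,0,3.8,0,1.4,0.6]]
  ]
}}

```text
clock: 6.38
ee_pos: [0.5028, -0.0322, 0.1343]
ee_rot: [-1.777, -1.747, -0.737]
contact_force: [0.2, -0.8, 0.5]
opening: 0.0514
grasp_force: 0.4
```

Request:
{"op": "play_rows", "data": {
  "targets": [
    [[0,0,0,3,0,1.3,0.6],[0,0,0,3.3,0,1.6,0.6],[0,0,0,3.1,0,1.6,0.6],[0,0,0,3.2,0,1.8,0.6],[0,0,0,3,0,1.9,0.6],[0,0,0,3,0,2.1,0.6],[0,0,0,2.9,0,2.2,0.6],[0,0,0,2.9,0,2.3,0.6],[0,0,0,2.7,0,2.4,0.6],[0,0,0,2.7,0,2.5,0.6]]
  ]
}}

```text
clock: 7.22
ee_pos: [0.5033, 0.0028, 0.1412]
ee_rot: [-1.776, -1.746, -0.737]
contact_force: [0.0, -0.5, 0.3]
opening: 0.0512
grasp_force: 0.0
```

```bash
python3 - <<'E'
from h import *
look('l4')
E
```

```text
7.3167 (np.float64(0.1), np.float64(-18.5), np.float64(141.2)) [-0.   0.2 -0.7]
```

View pics/l4.png

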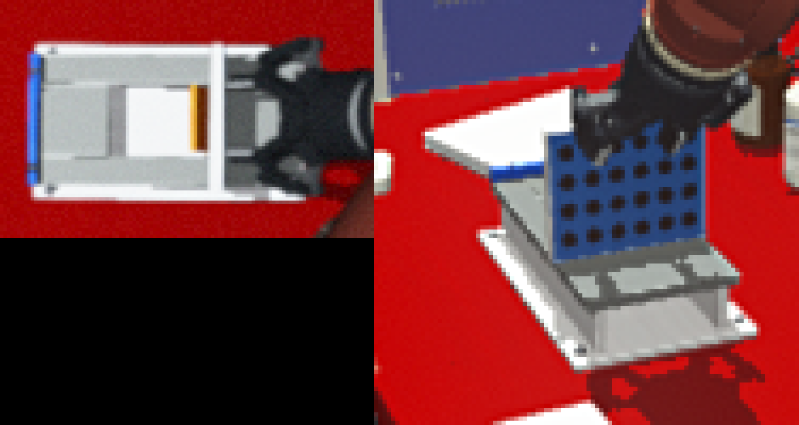

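The plate stands nearly vertical with the wells facing the robot side, close in front of the leaf. I'll seat it on the leaf, then tip it over.

```bash
python3 - <<'E'
from h import *
arc(np.r_[97,98.1,100,102.5,105.5,108.5,111.5])
arc(np.linspace(115,145,10)); arc(np.linspace(148,175,10))
E
```

```text
[0,0,0,1.1,0,1.4,0.6],[0,-0.001,0,2.4,0,-0.2,0.6],[0,-0.018,0,2.4,0,2.3,0.6],[0,-0.024,0,2.9,0,3,0.6],[0,-0.029,0,3.5,0,3.8,0.6],[0,-0.029,0,3.4,0,3.8,0.6],[0,-0.028,0,3.3,0,3.9,0.6],

[0,-0.034,0,3.7,0,4.7,0.6],[0,-0.032,0,3.4,0,4.6,0.6],[0,-0.032,0,3.3,0,4.6,0.6],[0,-0.032,0,3.1,0,4.7,0.6],[0,-0.032,0,3,0,4.8,0.6],[0,-0.032,0,2.9,-0.1,4.9,0.6],[0,-0.032,0,2.7,0,5,0.6],[0,-0.031,0,2.6,0,5,0.6],[0,-0.032,0,2.5,0,5.2,0.6],[0,-0.032,0,2.3,0,5.1,0.6],

[0,-0.029,0,1.9,0,4.8,0.6],[0,-0.029,0,1.9,0,4.7,0.6],[0,-0.029,0,1.7,0,4.8,0.6],[0,-0.028,0,1.6,0,4.9,0.6],[0,-0.029,0,1.4,0,4.9,0.6],[0,-0.029,0,1.4,0,4.9,0.6],[0,-0.028,0,1.2,0,4.9,0.6],[0,-0.029,0,1.1,0,5,0.6],[0,-0.029,0,1,0,5.1,0.6],[0,-0.029,0,0.8,0,5,0.6],
```

Request:
{"op": "play_rows", "data": {
  "targets": [
    [[0,0,0,2.6,0,2.7,0.6],[0,0,0,2.5,0,2.7,0.6],[0,0,0,2.4,0,2.9,0.6],[0,0,0,1.1,0,1.4,0.6],[0,0,0,2.4,0,-0.2,0.6],[0,-0.018,0,2.4,0,2.3,0.6],[0,-0.024,0,2.9,0,3,0.6],[0,-0.029,0,3.5,0,3.8,0.6],[0,-0.029,0,3.4,0,3.8,0.6],[0,-0.028,0,3.3,0,3.9,0.6]]
  ]
}}

```text
clock: 8.15
ee_pos: [0.5044, 0.0391, 0.1408]
ee_rot: [-1.863, -1.831, -0.634]
contact_force: [-0.5, -4.5, 1.6]
opening: 0.0511
grasp_force: 2.6
```

Request:
{"op": "play_rows", "data": {
  "targets": [
    [[0,-0.034,0,3.7,0,4.7,0.6],[0,-0.032,0,3.4,0,4.6,0.6],[0,-0.032,0,3.3,0,4.6,0.6],[0,-0.032,0,3.1,0,4.7,0.6],[0,-0.032,0,3,0,4.8,0.6],[0,-0.032,0,2.9,0,4.9,0.6],[0,-0.032,0,2.7,0,5,0.6],[0,-0.031,0,2.6,0,5,0.6],[0,-0.032,0,2.5,0,5.2,0.6],[0,-0.032,0,2.3,0,5.1,0.6]]
  ]
}}

```text
clock: 8.98
ee_pos: [0.5054, 0.0882, 0.1132]
ee_rot: [-2.061, -2.025, -0.349]
contact_force: [-0.6, -4.6, 1.5]
opening: 0.0515
grasp_force: 1.7
```

```bash
python3 - <<'E'
from h import *
look('l5')
E
```

```text
9.0833 (np.float64(0.3), np.float64(68.0), np.float64(113.2)) [ 0.  -0.8 -0. ]
```

View pics/l5.png

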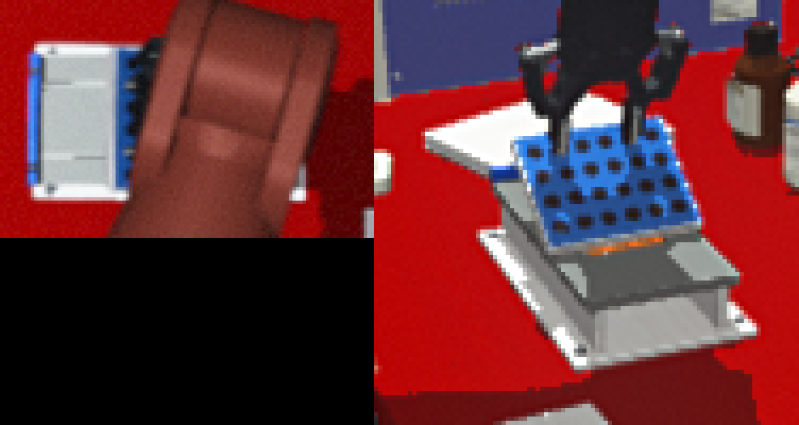

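The plate is riding on the leaf at about φ≈140°, with the fingertips on the wells face. I'll continue down.

Request:
{"op": "play_rows", "data": {
  "targets": [
    [[0,-0.029,0,1.9,0,4.8,0.6],[0,-0.029,0,1.9,0,4.7,0.6],[0,-0.029,0,1.7,0,4.8,0.6],[0,-0.028,0,1.6,0,4.9,0.6],[0,-0.029,0,1.4,0,4.9,0.6],[0,-0.029,0,1.4,0,4.9,0.6],[0,-0.028,0,1.2,0,4.9,0.6],[0,-0.029,0,1.1,0,5,0.6],[0,-0.029,0,1,0,5,0.6],[0,-0.029,0,0.8,0,5,0.6]]
  ]
}}

```text
clock: 9.92
ee_pos: [0.5056, 0.1122, 0.0687]
ee_rot: [-2.216, -2.178, -0.055]
contact_force: [-0.3, 0.4, 3.0]
opening: 0.0511
grasp_force: 1.7
```

Request:
{"op": "play_rows", "data": {
  "targets": [
    [[0,-0.02,0,0,0,2,0.6],[0,-0.02,0,0,0,2,0.6],[0,0,0,0,0,2,0.6],[0,0,0,0,0,1,0.6]]
  ]
}}

```text
clock: 10.25
ee_pos: [0.5056, 0.1128, 0.0637]
ee_rot: [-2.235, -2.199, -0.012]
contact_force: [-11.7, 2.7, 32.7]
opening: 0.0515
grasp_force: 16.6
```

Pressing firmly at the deck height, so the plate is seated. I'll lift off and look.

Request:
{"op": "play_rows", "data": {
  "targets": [
    [[0,0,0,0,0,-8,0.6],[0,0,0,0,0,-25,0.6],[0,0,0,0,0,-30,0.6],[0,0,0,-30,0,-10,0.6],[0,0,0,-38,0,0,0.6],[0,0,0,-38,0,0,0.6],[0,0,0,-38,0,0,0.6],[0,0,0,-38,0,0,0.6],[0,0,0,-38,0,0,0.6],[0,0,0,-38,0,0,0.6]]
  ]
}}

```text
clock: 11.08
ee_pos: [0.5001, -0.1484, 0.1317]
ee_rot: [-2.236, -2.197, -0.01]
contact_force: [-0.3, -0.3, 0.7]
opening: 0.0512
grasp_force: 0.0
```

```bash
python3 - <<'E'
from h import *
look('l6')
E
```

```text
11.1833 (np.float64(-0.4), np.float64(-172.9), np.float64(131.4)) [ 0.2 -0.5  1.3]
```

View pics/l6.png

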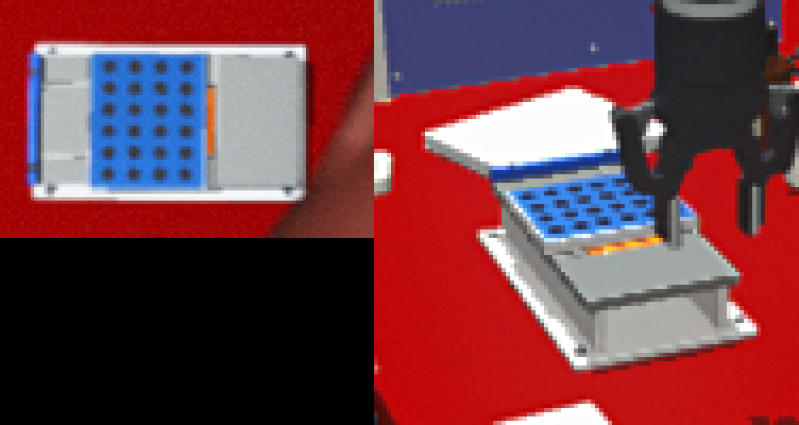

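The plate lies flat, wells up, at cols 90–207 in the left crop. The stop is at col ~33–40 of that crop. I'll measure the edges and the gap.

```bash
cat >> h.py <<'E'
def meas():
    f=grab("top"); p=f["pixels"].astype(int)
    b=((p[...,2]>p[...,0]+50)&(p[...,2]>p[...,1]+25)&(p[...,2]>80)).astype(np.uint8)
    m=np.zeros_like(b); m[188:244,172:240]=b[188:244,172:240]
    cs,_=cv2.findContours(m,cv2.RETR_EXTERNAL,cv2.CHAIN_APPROX_NONE)
    for c in sorted(cs,key=cv2.contourArea)[-2:]:
        w=np.array([onz(f,*q,.067)[:2] for q in c[:,0].astype(float)]); w=np.c_[(w-O[:2])@XS[:2],(w-O[:2])@YS[:2]]*1e3
        (cx,cy),(a,bb),an=cv2.minAreaRect(w.astype(np.float32)); print("c",round(cx,1),round(cy,1),"size",round(a,1),round(bb,1),"ang",round(an,2))
        inx=abs(w[:,0]-cx)<50
        for k in(-1,1):
            s=inx&(k*(w[:,1]-cy)>0); q=np.polyfit(w[s,0],w[s,1],1); print("  side",k,"y at 0",round(np.polyval(q,0),1),"slope deg",round(np.degrees(q[0]),2))
E
python3 -c "
from h import *
meas()"
```

```text
c 8.4 163.2 size 101.6 9.5 ang 0.95
  side -1 y at 0 159.7 slope deg -0.8
  side 1 y at 0 167.4 slope deg -0.72
c -0.5 57.0 size 127.3 108.2 ang 0.49
  side -1 y at 0 4.0 slope deg -0.22
  side 1 y at 0 110.8 slope deg 0.81
```

```bash
python3 - <<'E'
from h import *
plan([(S(-30,110),T(90),4),(S(-30,57),T(90),5),(S(-12,57),T(90),4)],.6,True)
plan([(S(25,57),T(90),9)],.6)
plan([(S(40,57),T(90),10)],.6)
E
```

```text
[0,-0.002,-0.001,35.1,0,5.7,0.6],[0,-0.003,-0.001,35.1,0,5.6,0.6],[-0.001,-0.002,-0.001,35.1,0,5.5,0.6],[0,-0.002,-0.002,35.1,0.1,5.4,0.6],[0,0,0,0,0,10.6,0.6],[0,0,0,0,0,10.6,0.6],[0,0,0,0,0,10.6,0.6],[0,0,0,0,0,10.6,0.6],[0,0,0,0,0,10.6,0.6],[0,0,0,4.5,0,0,0.6],
[0,0,0,4.5,0,0,0.6],[0,0,0,4.5,0,0,0.6],[0,0,0,4.5,0,0,0.6],

[0,0,0,4.1,0,0,0.6],[0,0,0,4.1,0,0,0.6],[0,0,0,4.1,0,0,0.6],[0,0,0,4.1,0,0,0.6],[0,0,0,4.1,0,0,0.6],[0,0,0,4.2,0,0,0.6],[0,0,0,4.1,0,0,0.6],[0,0,0,4.1,0,0,0.6],[0,0,0,4.1,0,0.1,0.6],

[0,0,0,1.5,0,0,0.6],[0,0,0,1.5,0,0,0.6],[0,0,0,1.5,0,0,0.6],[0,0,0,1.5,0,0,0.6],[0,0,0,1.5,0,0,0.6],[0,0,0,1.5,0,0,0.6],[0,0,0,1.5,0,0,0.6],[0,0,0,1.5,0,0,0.6],[0,0,0,1.5,0,0,0.6],[0,0,0,1.5,0,0,0.6],
```

Request:
{"op": "play_rows", "data": {
  "targets": [
    [[0,-0.002,-0.001,35,0,5.5,0.6],[0,-0.003,-0.001,35,0,5.5,0.6],[0,-0.002,-0.001,35,0,5.5,0.6],[0,-0.002,-0.002,35,0,5.5,0.6],[0,0,0,0,0,10.5,0.6],[0,0,0,0,0,10.5,0.6],[0,0,0,0,0,10.5,0.6],[0,0,0,0,0,10.5,0.6],[0,0,0,0,0,10.5,0.6],[0,0,0,4.5,0,0,0.6]]
  ]
}}

```text
clock: 12.07
ee_pos: [0.5016, -0.0025, 0.0553]
ee_rot: [-2.235, -2.204, 0.003]
contact_force: [-0.4, 0.4, 0.3]
opening: 0.0512
grasp_force: 0.0
```

Request:
{"op": "play_rows", "data": {
  "targets": [
    [[0,0,0,4.5,0,0,0.6],[0,0,0,4.5,0,0,0.6],[0,0,0,4.5,0,0,0.6],[0,0,0,4,0,0,0.6],[0,0,0,4,0,0,0.6],[0,0,0,4,0,0,0.6],[0,0,0,4,0,0,0.6],[0,0,0,4,0,0,0.6],[0,0,0,4,0,0,0.6]]
  ]
}}

```text
clock: 12.82
ee_pos: [0.504, 0.0358, 0.0585]
ee_rot: [2.234, 2.207, 0.0]
contact_force: [-0.4, -5.0, 3.8]
opening: 0.0515
grasp_force: 2.5
```

Request:
{"op": "play_rows", "data": {
  "targets": [
    [[0,0,0,4,0,0,0.6],[0,0,0,4,0,0,0.6],[0,0,0,4,0,0,0.6],[0,0,0,3,0,0,0.6],[0,0,0,2,0,0,0.6],[0,0,0,1.5,0,0,0.6],[0,0,0,1.5,0,0,0.6],[0,0,0,1,0,0,0.6],[0,0,0,1,0,0,0.6]]
  ]
}}

```text
clock: 13.57
ee_pos: [0.5037, 0.0578, 0.058]
ee_rot: [-2.235, -2.208, -0.0]
contact_force: [-0.2, -4.8, 4.3]
opening: 0.0516
grasp_force: 2.3
```

```bash
python3 -c "
from h import *
s=bot.sense();print(stand(s['ee_pos']),s['contact_force']);meas()"
```

```text
(np.float64(-0.4), np.float64(36.3), np.float64(58.0)) [-0.23853604 -4.78614087  4.34459855]
c -55.0 163.7 size 12.7 6.3 ang 0.95
  side -1 y at 0 151.1 slope deg -10.51
  side 1 y at 0 157.9 slope deg -9.17
c 10.5 161.0 size 19.7 105.7 ang 83.86
  side -1 y at 0 156.4 slope deg -6.61
  side 1 y at 0 165.7 slope deg 0.26
```

Request:
{"op": "play_rows", "data": {
  "targets": [
    [[0,0,0,1,0,0,0.6],[0,0,0,1,0,0,0.6],[0,0,0,1,0,0,0.6]]
  ]
}}

```text
clock: 13.87
ee_pos: [0.5036, 0.0601, 0.058]
ee_rot: [2.235, 2.207, -0.002]
contact_force: [-2.6, -12.5, 4.3]
opening: 0.0514
grasp_force: 6.1
```

Request:
{"op": "play_rows", "data": {
  "targets": [
    [[0,0,0,0.7,0,0,0.6],[0,0,0,0.7,0,0,0.6]]
  ]
}}

```text
clock: 14.03
ee_pos: [0.5034, 0.0604, 0.058]
ee_rot: [2.235, 2.205, -0.006]
contact_force: [-4.5, -17.6, 4.6]
opening: 0.051
grasp_force: 8.8
```

Request:
{"op": "play_rows", "data": {
  "targets": [
    [[0,0,0,0.7,0,0,0.6],[0,0,0,0.5,0,0,0.6],[0,0,0,0,0,0,0.6]]
  ]
}}

```text
clock: 14.28
ee_pos: [0.5033, 0.0605, 0.058]
ee_rot: [2.235, 2.203, -0.009]
contact_force: [-5.2, -20.7, 5.6]
opening: 0.0511
grasp_force: 10.4
```

Stalled against the stop: TCP no longer advances and the force is about 21 N. I'll back off and check.

Request:
{"op": "play_rows", "data": {
  "targets": [
    [[0,0,0,-5,0,0,0.6],[0,0,0,-15,0,0,0.6],[0,0,0,0,0,-25,0.6],[0,0,0,0,0,-35,0.6],[0,0,0,-38,0,0,0.6],[0,0,0,-38,0,0,0.6],[0,0,0,-38,0,0,0.6],[0,0,0,-38,0,0,0.6],[0,0,0,-38,0,0,0.6],[0,0,0,-20,0,0,0.6]]
  ]
}}

```text
clock: 15.12
ee_pos: [0.5006, -0.1693, 0.1174]
ee_rot: [-2.236, -2.206, -0.002]
contact_force: [0.0, -0.1, -0.0]
opening: 0.0513
grasp_force: 0.0
```

```bash
python3 - <<'E'
from h import *
meas()
f=grab("top"); a=crop(f,172,185,240,243,7,0); g=grab("scene"); b=crop(g,185,160,230,205,7,0)
c=np.zeros((406,476+315,3),np.uint8); c[:,:476]=a; c[:315,476:]=b; cv2.imwrite("pics/l7.png",c)
E
```

```text
c -0.8 109.3 size 127.4 117.5 ang 0.63
  side -1 y at 0 50.5 slope deg 0.63
  side 1 y at 0 166.4 slope deg 1.41
```

View pics/l7.png

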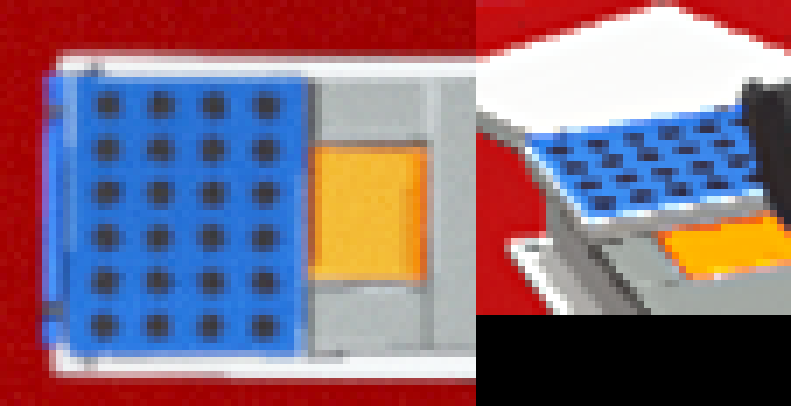

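The plate is against the stop, but a thin light strip between plate and stop shows at the top left (col 63–78 at +x) and tapers towards the bottom. I'll measure its squareness with subpixel row profiles.

```bash
python3 - <<'E'
from h import *
f=grab("top"); p=f["pixels"].astype(float); B=p[...,2]-p[...,0]
Rr=[];L=[]
for v in range(197,234,2):
    b=B[v]; r=b[210:222]; hi=np.median(b[213:215]); 
    k=[u for u in range(210,224) if b[u]>=50>b[u+1]]
    ur=k[-1]+(b[k[-1]]-50)/(b[k[-1]]-b[k[-1]+1]) if k else np.nan
    k=[u for u in range(174,184) if b[u]<50<=b[u+1]]; ul=k[0]+(50-b[k[0]])/(b[k[0]+1]-b[k[0]])
    a=onz(f,ur,v,.067);c=onz(f,ul,v,.067); print(v,stand(a)[:2],stand(c)[:2],b[177:187].astype(int),p[v,177:187,1].astype(int)); Rr.append(a);L.append(c)
for q in(Rr,L):
    q=np.array(q); q=q[~np.isnan(q[:,0])]; print(np.degrees(np.arctan(np.polyfit(q[:,0],q[:,1],1)[0])))
E
```

```text
197 (np.float64(56.6), np.float64(49.5)) (np.float64(56.0), np.float64(167.7)) [-144   -2  152  187  127  116  168  180  173  160] [  8  56 109 129 160 165 122 115 117 111]
199 (np.float64(50.2), np.float64(49.4)) (np.float64(49.6), np.float64(167.2)) [-147  -13  121  154  117  112  166  176  115   22] [  0  61 108 128 158 162 117 114  92  66]
201 (np.float64(43.9), np.float64(49.3)) (np.float64(43.2), np.float64(164.9)) [-152  -55   43   92  103  112  168  174  151   91] [ 10  51  84 105 150 167 120 111 104  86]
203 (np.float64(37.5), np.float64(49.1)) (np.float64(36.8), np.float64(167.8)) [-134   21  163  179  118  112  165  177  174  172] [ 14  75 124 123 158 159 123 117 116 112]
205 (np.float64(31.1), np.float64(49.4)) (np.float64(30.5), np.float64(168.6)) [-121   65  182  177  127  120  171  173  118   33] [ 21  97 135 125 147 158 121 112  97  73]
207 (np.float64(24.8), np.float64(50.2)) (np.float64(24.1), np.float64(168.5)) [-114   68  182  176  145  148  175  176  130   48] [ 14 105 144 117 120 143 117 110  98  77]
209 (np.float64(18.4), np.float64(50.0)) (np.float64(17.8), np
[... 1491 characters left out ...]
7), np.float64(48.4)) (np.float64(-39.3), np.float64(167.6)) [-101   75  166  133  126  179  183  180  162  140] [ 22  94 129 111 101 120 117 120 115 106]
229 (np.float64(-45.0), np.float64(48.4)) (np.float64(-45.5), np.float64(160.3)) [-112   -5   32   40  114  176  181  179  161  134] [ 24  68 105 100 112 122 123 117 110 103]
231 (np.float64(-51.3), np.float64(48.5)) (np.float64(-51.9), np.float64(168.1)) [-77 123 182 134 116 178 186 138  45 -10] [ 20  98 136 129 115 125 123 111  73  62]
233 (np.float64(-57.6), np.float64(48.7)) (np.float64(-58.2), np.float64(167.7)) [-77 103 165 113 104 179 186 182 150 107] [ 24  87 133 151 135 122 121 121 111  90]
-0.5152004621660374
-0.49958353473312933
```

Edge fits put the plate at -0.52° and the stop at -0.50°, so they are parallel. Plate -y edge to stop back is about 119 mm, which is flush (110 + 9). Pad load at the stall was evenly shared between the fingers. The light strip lies on the plate's rim, judging by the well spacing. Robot is clear, so I'll hand in.

```bash
python3 -c "
from plant import bot
print(bot.sense()['clock'],bot.hand_in())"
```

```text
the job is handed in; nothing more can be done
15.3167 None
```

I handed the job in at 15.3 s: the plate lies flat, wells up, and measures square and flush against the blue end stop to within about 1 mm, with the arm clear; the hand-in returned no verdict, and I did not re-check the bystanders by camera.

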